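# Let the check balls down the chute and hold the sprung tailgate

### The arm

A 6-joint arm with a two-finger parallel gripper is mounted at the origin on the work surface. World frame = base frame: x ahead of the robot, y to its left, z up, the work surface at z = 0. Lengths are in m, angles in degrees, forces in N, time in s.
With the tool pointing down it reaches from about 0.275 to 0.825 m from the base axis. Payload 5.2 kg.
Tool frame: the origin (TCP) lies midway between the tips of the shut fingers; the grasp point (between the pads) lies 19 mm behind it; z points along the fingers, y is the line along which they close (so a half turn about z gives the same grasp; the last joint's range is limited). The gripper opens to 93 mm and grips with 3 to 60 N. Pads are 15 mm wide; open, the fingers measure 128 mm over their backs; the gripper's body (75 mm by 188 mm) begins 65 mm behind the grasp point.
Start: joints at [-79.973, 14.817, 87.949, -0, 77.235, -11.62], TCP at [0.203, -0.511, 0.193] pointing down, gripper open.
Joint ranges: [-179.93, 179.93], [-52.35, 119.4], [10.71, 147.94], [-69.91, 249.91], [12.55, 155.21], [-178.61, 178.61]. Speed limits (degrees/s): [147.25, 147.25, 180, 180, 180, 180].

### API

Orientations are given as a 3x3 rotation matrix whose columns are the frame's x, y, z axes.
In Python, from station import env gives the robot as it stands.
- The arm moves only by the tool carry_out, never from a script. Its argument "moves" is one flat list of numbers, 7 for each row, row after row: the closure, from -1 (fully open) to 1 (shut), then the shift along the tool's x, y, z normalised to -1 to 1, where 1 is 6 cm, then the turn, a rotation vector about the tool's x, y, z normalised to -1 to 1, where 1 is 120 degrees. In form: [grip, dx, dy, dz, wx, wy, wz, grip, dx, dy, dz, wx, wy, wz, ...]. A call has 1 to 10 rows; each row shifts and turns the commanded pose from where the row before left it, along the tool's axes as they then stand; what a row does not reach is not made up. A row lasts 1/8 s, in which the tool goes at most 62.5 mm and 10.7 degrees, less where a joint would pass 70% of its speed; a pose out of reach is approached as far as the arm can. A call with a number of a shift or a turn outside -1 to 1 is refused whole. A call with a gripper value outside its range is refused whole. The fingers move at their own pace and stop on an object; "grip_force" is the grip in N (left out, the last holds). Time passes only in rows, so rows that do not move let the fingers close. It gives the time, the measured TCP pose, the force, the opening and the grip force at its end, in the units of the state.
- env.get_state(): the state, without advancing time (a new reading comes with each control period).
- env.grab_frame(name): name is "scene" or "top"; returns a dict with "pixels" (420x560x3 uint8, red, green, blue), "camera_matrix" (3x3 intrinsics, pixels), "dist" ([k1, k2, p1, p2, k3] as OpenCV has them; the pictures are not rectified), "eye" and "orientation" of the camera in the world. Camera axes: x right, y down, z forward; pixel columns grow to the right and rows downward; lengths in m; the calibration is good to about 2 mm. A picture is of the moment at which its call begins. There is no depth.
- env.sign_off(): hands the job in; it is judged then, once.
The state is a dict: "clock": time; "q": joint angles; "joint_velocities": joint speeds; "joint_efforts": joint torques, N m; "ee_pos": TCP position; "eef_rot": TCP orientation; "force": force on the tool from outside, world axes, zero at the start; "moment": the same for the moment, N m; "gripper_width": finger opening in m; "grip_force": force on a finger pad.
Only numpy, scipy, OpenCV 4.12 (cv2) and the standard library are available. Lean on these libraries where they do the work, as an engineer would, in place of code of your own. Each camera call takes 0.05 s, during which the arm holds its last target. There are 200 camera calls.

### The job

Pull up the sprung tailgate of the tin chute by its bar until it is past its balance point, without letting it fly back to its open stop, so that the three steel balls behind it roll down into the crate. Then bring it back down and finish while still holding it still just below the balance point (within about 15 degrees), where it would drop shut if you let go. Leave the float, tipping bucket, thermometer case and wing nut as they are.

Things in the scene. Friction and masses are not known exactly. Their poses are not given: they have to be found in the camera images.
- chute: fixed concrete shelf, top 190 mm high, with a tin chute on its side; place and yaw vary. Origin on the table below the middle of the tailgate's hinge; x axis parallel to the hinge, y axis from the shelf down the chute. Shelf: x -160 to 160, y -55 to -255 mm. Chute: 102 mm wide, slopes 20 degrees, its mouth at y = 105 mm, 80 mm above the table
- hinge (a point): middle of the tailgate's hinge line, 175 mm above the table; the hinge runs along the chute's x axis
- tailgate (a joint): rad: 0 = shut (plate slopes 0.349 rad = 20 degrees below level), grows as its bar is raised; balance point 1.30 (plate 54.5 degrees above level), open stop 1.95. Spring and weight (700 g) pull it shut below the balance point (about 1.3 N at the bar when shut, 0.6 N at 1.1), open above it; the hinge has no friction
- bar (a point): middle of the tailgate's round steel pull bar, 10 mm thick, parallel to the hinge, 180 mm from it in the plane of the plate (113 mm above the table when shut). Can be pinched from above: 100 mm clear between its side arms, 43 mm clear between bar and plate's free edge. The point turns with the tailgate
- flap (a point): middle of the lower edge of the tailgate's turned-down flap, which shuts the chute's mouth and hangs 46 mm below the plate's free edge, 130 mm from the hinge
- crate: loose open plastic crate, 220 x 250 x 70 mm outside, walls 5 mm, 1.2 kg, on the table under the chute's mouth; origin under its centre, x and y along its sides
- ball0_center (a point): centre of a steel ball 28 mm across, 90 g; at the start it lies in the chute behind the tailgate's flap
- ball1_center (a point): centre of a steel ball 28 mm across, 90 g; at the start it lies in the chute behind the tailgate's flap
- ball2_center (a point): centre of a steel ball 28 mm across, 90 g; at the start it lies in the chute behind the tailgate's flap
- float: orange rain gauge float, 72 mm across, 78 mm high with its brass stem, on the shelf; origin under its centre; leave alone
- bucket: steel tipping bucket, 60 x 85 x 35 mm, on the shelf; origin under its centre; leave alone
- thermocase: frosted glass thermometer case standing on a 48 mm foot, 84 mm high, on the shelf; origin under its centre; leave alone
- wingnut: brass wing nut about 50 mm across, 23 mm high, on the table between crate and shelf; origin under its centre; leave alone

How it is judged (in metres and radians):
On the way:
1. the tailgate is raised past its balance point (value of joint tailgate above 1.33 rad), for 0.1 s.
At the end, for the whole second after the job is handed in: the tailgate is held still by the fingers (contact over 0.3 N, under 0.1 rad/s) at a joint value between 1.0 and 1.29, just below the balance point at 1.30, and all three balls lie inside the crate, below its rim (value of joint tailgate between 1 and 1.29 rad and velocity of joint tailgate between -0.1 and 0.1 rad/s and contact force between the fingers and tailgate above 0.3 N and x of ball0_center in the frame of crate between -0.11 and 0.11 m and y of ball0_center in the frame of crate between -0.125 and 0.125 m and z of each of ball0_center, ball1_center, ball2_center in the frame of crate below 0.07 m and x of ball1_center in the frame of crate between -0.11 and 0.11 m and y of ball1_center in the frame of crate between -0.125 and 0.125 m and x of ball2_center in the frame of crate between -0.11 and 0.11 m and y of ball2_center in the frame of crate between -0.125 and 0.125 m); the arm keeps its last pose, push and grip.
It fails at once if the tailgate flies back to its open stop (value of joint tailgate above 1.9 rad).
It fails at once if float, tipping bucket, thermometer case or wing nut is disturbed (distance of any of float, bucket, thermocase, wingnut from where it was at the start of the episode above 0.03 m or angle between any of float, bucket, thermocase, wingnut's own z axis and vertical above 0.5 rad).
It also fails if it takes over 48 s, if anything falls off the work surface, if the arm or the gripper's body presses on something with over 40 N, if the wrist force passes 120 N, or if a joint passes its speed limit or range.

## Working session

There is one attempt and no reset: what is moved stays moved. The work goes in short steps, Python scripts to look and compute and a tool call to move; the robot and the scene stay as the last step left them, time stands still between calls to the robot, and variables do not carry over. Pictures are saved under pics/ and viewed, at most 10 in all, crops included, and the job is handed in when it is done.

Besides the shell and the picture viewer there is one more tool, called after "Request:" as name(argument=value, ...), one argument or row to a line, values as JSON. carry_out: Moves the arm, as the interface text tells. Its arguments: {"type":"object","properties":{"moves":{"type":"array"},"grip_force":{"type":"number"}},"required":["moves"]}

```bash
mkdir -p pics; python3 - <<'E'
from station import env
import cv2,json
for n in("scene","top"):
    f=env.grab_frame(n); cv2.imwrite(f"pics/{n}0.png",f["pixels"][:,:,::-1])
    print(n,f["camera_matrix"],f["dist"],f["eye"],f["orientation"])
print(env.get_state())
E
```

```text
scene [[490.24765875   0.         281.27675271]
 [  0.         490.24765875 208.85234794]
 [  0.           0.           1.        ]] [-0.03465877  0.          0.          0.          0.        ] [ 1.14301949 -0.12071458  0.64467813] [[ 0.08328756  0.64615672 -0.7586466 ]
 [ 0.99651057 -0.04982796  0.06696169]
 [ 0.00546593 -0.76157643 -0.64805205]]
top [[419.5660222    0.         283.60273302]
 [  0.         419.5660222  208.20192293]
 [  0.           0.           1.        ]] [-0.09273052  0.          0.          0.          0.        ] [ 0.52036542 -0.06909596  0.81160647] [[ 0.01701221 -0.99747201  0.06899408]
 [-0.99982188 -0.01753511 -0.00698028]
 [ 0.00817246 -0.06886304 -0.99759265]]
{'clock': 0.1, 'q': array([-7.99720060e+01,  1.48555533e+01,  8.80023119e+01,  5.13742163e-06,
        7.72372710e+01, -1.16194490e+01]), 'joint_velocities': array([-0.06638415, -0.07514475, -0.23094249,  0.02305934, -0.07769528,
        0.04492047]), 'joint_efforts': array([ 1.86124329e-03, -4.38210726e+01, -2.84642011e+01,  7.21254596e-02,
        3.62226390e-02, -5.29464012e-05]), 'ee_pos': array([ 0.20282091, -0.51066841,  0.19251397]), 'eef_rot': array([[ 9.29471402e-01,  3.68894062e-01, -2.89044881e-04],
       [ 3.68894024e-01, -9.29470024e-01,  1.63508667e-03],
       [ 3.34515212e-04, -1.62639323e-03, -9.99998621e-01]]), 'force': array([-0.0825036 , -0.06545074,  0.30002999]), 'moment': array([ 0.03673365, -0.0208096 , -0.0333718 ]), 'grip_force': 0.0, 'gripper_width': 0.09292657695388236}
```

View pics/scene0.png

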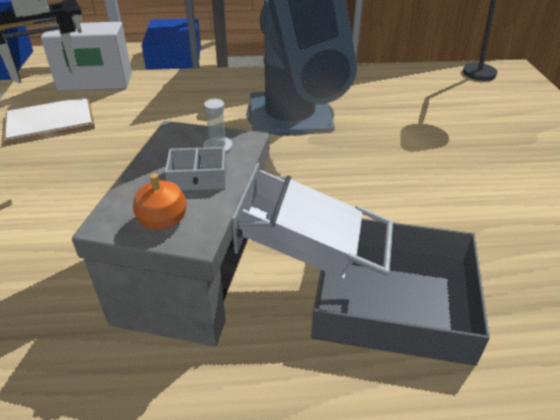

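View pics/top0.png

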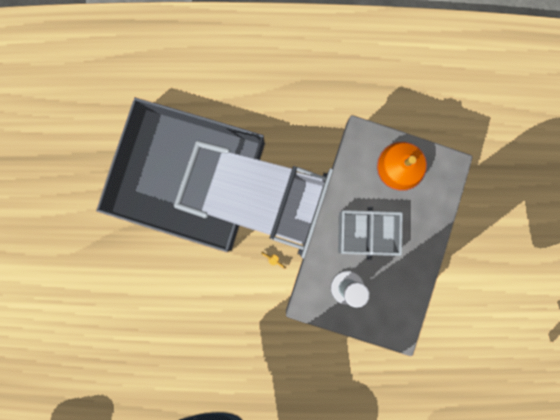

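The top view shows the shelf top with corners near (351,116), (471,155), (411,354) and (287,316). The bar is near (190,180) and the wing nut near (274,258). I'll enlarge both views to refine these.

```bash
python3 - <<'E'
import cv2
a=cv2.imread("pics/top0.png")[90:270,90:350]; cv2.imwrite("pics/topc.png",cv2.resize(a,None,fx=3,fy=3,interpolation=cv2.INTER_CUBIC))
a=cv2.imread("pics/scene0.png")[150:350,220:485]; cv2.imwrite("pics/scenec.png",cv2.resize(a,None,fx=3,fy=3,interpolation=cv2.INTER_CUBIC))
E
```

```text
(no output)
```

View pics/topc.png

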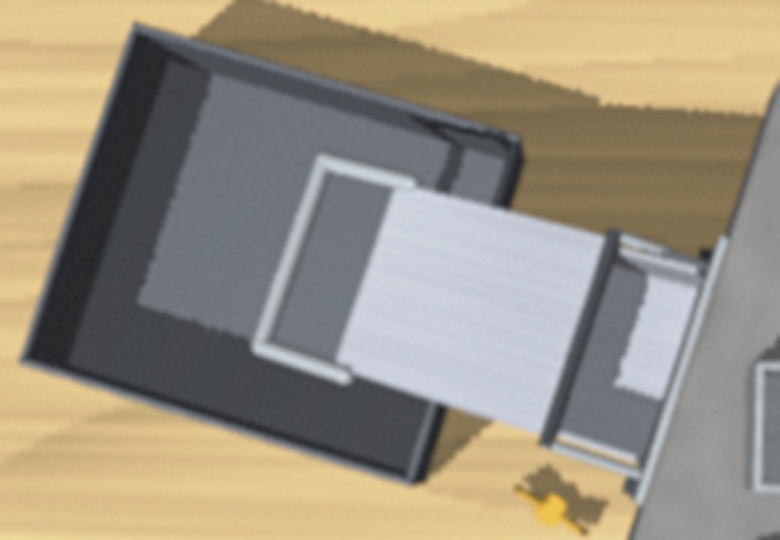

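View pics/scenec.png

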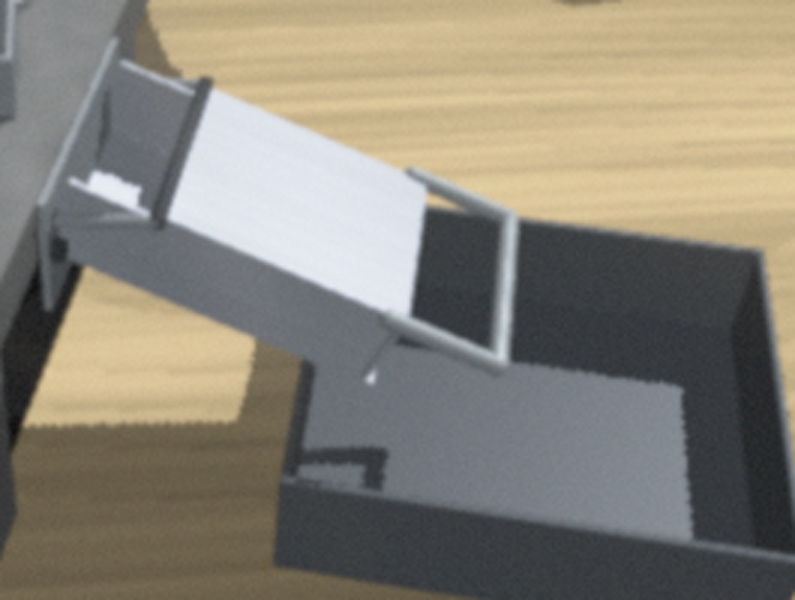

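In the crops, the bar corners are at (197,143) and (177,206) in the top view, and (391,222) and (387,271) in the scene view. Next I fit the chute pose.

```bash
cat >h.py <<'E'
import numpy as np,cv2
from scipy.optimize import least_squares
from station import env
K={"scene":(490.24765875,281.27675271,208.85234794,-0.03465877,[1.14301949,-0.12071458,0.64467813],[[0.08328756,0.64615672,-0.7586466],[0.99651057,-0.04982796,0.06696169],[0.00546593,-0.76157643,-0.64805205]]),
"top":(419.5660222,283.60273302,208.20192293,-0.09273052,[0.52036542,-0.06909596,0.81160647],[[0.01701221,-0.99747201,0.06899408],[-0.99982188,-0.01753511,-0.00698028],[0.00817246,-0.06886304,-0.99759265]])}
def proj(n,P):
    f,cx,cy,k,e,R=K[n]; R=np.array(R); e=np.array(e)
    return cv2.projectPoints(np.atleast_2d(P).astype(float),cv2.Rodrigues(R.T)[0],-R.T@e,np.array([[f,0,cx],[0,f,cy],[0,0,1.]]),np.array([k,0,0,0,0]))[0][:,0]
def world(p,L):
    L=np.atleast_2d(L); c,s=np.cos(p[2]),np.sin(p[2])
    return np.c_[p[0]+c*L[:,0]-s*L[:,1],p[1]+s*L[:,0]+c*L[:,1],L[:,2]]
def bar(t,x=0,r=.18): return [x,r*np.cos(t-.349),.175+r*np.sin(t-.349)]
E
cat >fit.py <<'E'
from h import *
sh=[[.16,-.055,.19],[.16,-.255,.19],[-.16,-.255,.19],[-.16,-.055,.19]]
b=[bar(0,.055),bar(0,-.055)]
obs={"top":(sh+b,[[351,116],[471,155],[411,354],[287,316],[197,143.3],[177,205.7]]),"scene":(b,[[387.3,270.7],[390.7,222]])}
r=lambda p:np.concatenate([(proj(n,world(p,L))-np.array(u)).ravel() for n,(L,u) in obs.items()])
s=least_squares(r,[.5,-.05,-.3],loss="soft_l1"); p=s.x; print(p,np.degrees(p[2])); print(r(p).reshape(-1,2).round(1))
np.save("p.npy",p)
for t in(0,.5,1,1.2,1.4):print(t,world(p,bar(t)).round(4))
# wingnut, crate
print("hinge px",proj("top",world(p,[[.0,0,.175]])))
E
python3 fit.py
```

```text
[ 0.572835   -0.07083698 -0.29695755] -17.014414120876076
[[-2.2 -2.6]
 [ 1.  -0.5]
 [ 1.1  3.1]
 [-3.1  0.7]
 [-0.2  0.8]
 [-1.4 -0. ]
 [-1.   1.6]
 [-0.8  0.9]]
0 [[0.6223 0.0909 0.1134]]
0.5 [[0.6249 0.0993 0.2021]]
1 [[0.6147 0.0661 0.2841]]
1.2 [[0.6076 0.0426 0.3103]]
1.4 [[0.599  0.0147 0.3312]]
hinge px [[281.91498326 202.63956044]]
```

Request:
carry_out(
  moves=[0.14,0,0,-0.65,0,0,0.08,0.14,0,0,-0.65,0,0,0.08,0.14,0,0,-0.65,0,0,0.08,0.14,0,0,-0.65,0,0,0.08,0.14,0.268,-0.831,0,0,0,0,0.14,0.268,-0.831,0,0,0,0,0.14,0.268,-0.831,0,0,0,0,0.14,0.268,-0.831,0,0,0,0,0.14,0.268,-0.831,0,0,0,0,0.14,0.268,-0.831,0,0,0,0],
  grip_force=15,
)

```text
clock: 1.35
ee_pos: [0.3821, -0.2509, 0.349]
eef_rot: [[0.957, -0.289, -0.0], [-0.289, -0.957, 0.0], [-0.0, -0.0, -1.0]]
force: [0.2, -0.2, 0.2]
gripper_width: 0.0401
grip_force: 0.0
```

Request:
carry_out(
  moves=[0.14,0.268,-0.831,0,0,0,0,0.14,0.268,-0.831,0,0,0,0,0.14,0.268,-0.831,0,0,0,0,0.14,0.268,-0.831,0,0,0,0,0.14,0.268,-0.831,0,0,0,0,0.14,0.268,-0.831,0,0,0,0,0.14,0.268,-0.831,0,0,0,0,0.14,0,0,0,0,0,0,0.14,0,0,0,0,0,0],
)

```text
clock: 2.48
ee_pos: [0.5895, 0.0489, 0.3486]
eef_rot: [[0.958, -0.288, -0.002], [-0.288, -0.958, -0.0], [-0.001, 0.001, -1.0]]
force: [-0.1, 0.2, 0.2]
gripper_width: 0.0398
grip_force: 0.0
```

```bash
cat >d.py <<'E'
from h import *
import sys
p=np.load("p.npy"); s=env.get_state(); R=s["eef_rot"]
t=float(sys.argv[1]); T=world(p,bar(t))[0]-[0,0,.019]
print(s["ee_pos"].round(4),"need tool units",(R.T@(T-s["ee_pos"])/.06).round(3), "yaw",np.degrees(np.arctan2(R[1,0],R[0,0])).round(2))
E
python3 d.py 0
```

```text
[0.5895 0.0489 0.3486] need tool units [ 0.329 -0.831  4.235] yaw -16.73
```

Align horizontally, then descend to just above the bar.

Request:
carry_out(
  moves=[0.14,0.32,-0.82,0,0,0,0,0.14,0,0,0.8,0,0,0,0.14,0,0,0.8,0,0,0,0.14,0,0,0.8,0,0,0,0.14,0,0,0.5,0,0,0,0.14,0,0,0,0,0,0,0.14,0,0,0,0,0,0],
)

```text
clock: 3.35
ee_pos: [0.6233, 0.0897, 0.1772]
eef_rot: [[0.957, -0.289, 0.003], [-0.289, -0.957, -0.0], [0.003, -0.001, -1.0]]
force: [0.3, -0.7, 0.2]
gripper_width: 0.0396
grip_force: 0.0
```

```bash
python3 d.py 0; python3 - <<'E'
from h import *
o=[]
for n,(y,x) in(("scene",(130,290)),("top",(90,100))):
    f=env.grab_frame(n)["pixels"][:,:,::-1]; o.append(cv2.resize(f[y:y+200,x:x+200],None,fx=2,fy=2,interpolation=cv2.INTER_CUBIC))
cv2.imwrite("pics/c1.png",np.hstack(o))
E
```

```text
[0.6233 0.0897 0.1772] need tool units [-0.024 -0.013  1.38 ] yaw -16.83
```

View pics/c1.png

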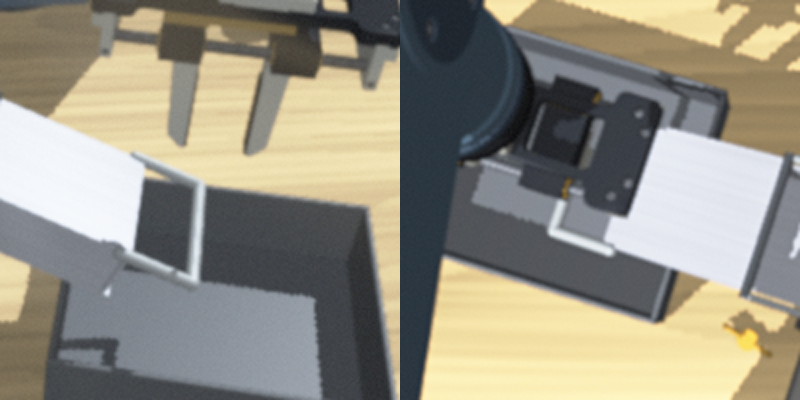

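The left half shows the fingers above the bar, straddling it at about (200,190). The right half shows the gripper over the bar. I'll descend and pinch.

Request:
carry_out(
  moves=[0.14,0,0,0.5,0,0,0,0.14,0,0,0.5,0,0,0,0.14,0,0,0.4,0,0,0,0.14,0,0,0,0,0,0,1,0,0,0,0,0,0,1,0,0,0,0,0,0,1,0,0,0,0,0,0,1,0,0,0,0,0,0,1,0,0,0,0,0,0],
  grip_force=20,
)

```text
clock: 4.58
ee_pos: [0.6228, 0.0896, 0.0927]
eef_rot: [[0.958, -0.288, 0.001], [-0.288, -0.958, -0.002], [0.002, 0.002, -1.0]]
force: [-2.3, -3.0, 5.9]
gripper_width: 0.0011
grip_force: 3.6
```

```bash
python3 - <<'E'
from h import *
p=np.load("p.npy");s=env.get_state();R=s["eef_rot"];w0=s["ee_pos"]
print(s["force"],s["gripper_width"],s["ee_pos"],(world(p,bar(0))[0]-w0))
for a in (0,.1,.2,.3,.4,.5,.6,.7,.8,.9,1,1.1,1.2,1.3,1.4):
    b=world(p,bar(a+.1))[0]-world(p,bar(a))[0]; print(round(a+.1,1),(R.T@b/.06).round(3))
E
```

```text
[-2.30919768 -2.99782832  5.94353941] 0.0010836343041615956 [0.62279647 0.08956716 0.09270366] [-0.00046648  0.00134115  0.02074385]
0.1 [ 0.001 -0.088 -0.287]
0.2 [ 0.001 -0.059 -0.294]
0.3 [ 0.001 -0.029 -0.298]
0.4 [ 0.     0.001 -0.3  ]
0.5 [ 0.     0.031 -0.298]
0.6 [ 0.     0.06  -0.294]
0.7 [ 0.     0.089 -0.286]
0.8 [-0.     0.117 -0.276]
0.9 [-0.     0.144 -0.263]
1.0 [-0.     0.17  -0.247]
1.1 [-0.001  0.194 -0.229]
1.2 [-0.001  0.216 -0.208]
1.3 [-0.001  0.235 -0.186]
1.4 [-0.001  0.253 -0.161]
1.5 [-0.001  0.268 -0.135]
```

Opening is 1 mm, so the bar was missed. Looking again.

```bash
python3 - <<'E'
from h import *
f=env.grab_frame("scene")["pixels"][:,:,::-1]; cv2.imwrite("pics/c2.png",cv2.resize(f[130:330,250:450],None,fx=3,fy=3,interpolation=cv2.INTER_CUBIC))
p=np.load("p.npy");print((proj("scene",np.vstack([world(p,[bar(0,.055),bar(0,0),bar(0,-.055)]),env.get_state()["ee_pos"]]))-[250,130])*3)
E
```

```text
[[408.88484016 426.80926447]
 [414.55952062 348.74628987]
 [419.59709795 278.68621783]
 [406.63002335 377.83892553]]
```

View pics/c2.png

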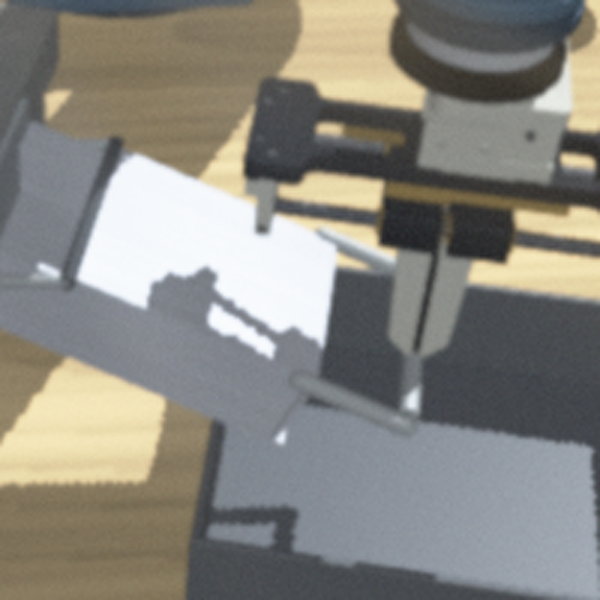

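```bash
python3 - <<'E'
from h import *
f=env.grab_frame("scene")["pixels"][:,:,::-1]; cv2.imwrite("pics/c3.png",cv2.resize(f[200:275,340:420],None,fx=8,fy=8,interpolation=cv2.INTER_CUBIC))
s=env.get_state();print(s["force"],s["gripper_width"],s["grip_force"],s["moment"])
E
```

```text
[-2.31324087 -3.76763957  6.77822673] 0.00013307861430034753 3.44854149967432 [-0.5714651   0.45091898 -0.03430947]
```

View pics/c3.png

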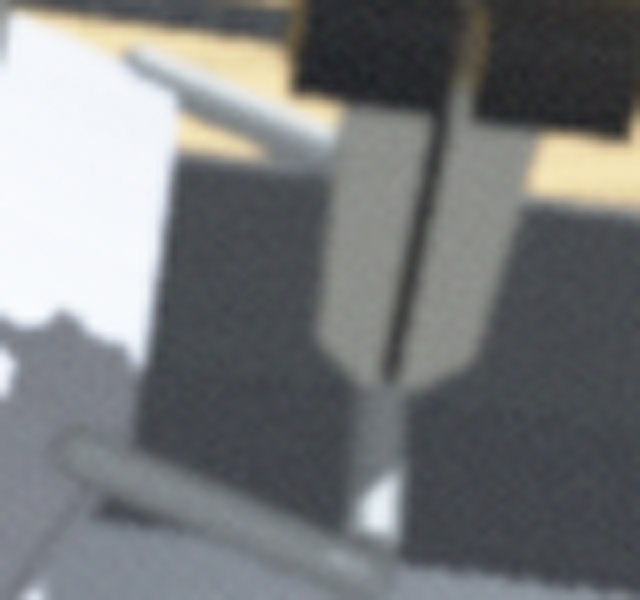

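```bash
python3 - <<'E'
from h import *
y=np.array([-.289,-.957,0]);x=np.array([.957,-.289,0])
for c,w in(((.6233,.0897,.1772),.02),((.6228,.0896,.0927),0)):
  for s in(-1,0,1):
    for z in (0,.01,.02):print(s,z,proj("scene",np.array(c)+s*w*y+[0,0,z])[0].round(1))
print(proj("scene",np.array([.6228,.0896,.0927])+.0075*x))
f=env.grab_frame("scene");print(f["eye"],f["camera_matrix"][0,0])
E
```

```text
-1 0 [407.9 217.5]
-1 0.01 [409.1 212.3]
-1 0.02 [410.4 206.9]
0 0 [394.  215.5]
0 0.01 [395.1 210.3]
0 0.02 [396.1 205. ]
1 0 [380.1 213.6]
1 0.01 [381.1 208.4]
1 0.02 [382.  203.1]
-1 0 [385.5 255.9]
-1 0.01 [386.4 251.4]
-1 0.02 [387.4 246.9]
0 0 [385.5 255.9]
0 0.01 [386.4 251.4]
0 0.02 [387.4 246.9]
1 0 [385.5 255.9]
1 0.01 [386.4 251.4]
1 0.02 [387.4 246.9]
[[385.246271   259.33205251]]
[ 1.14301949 -0.12071458  0.64467813] 490.2476587543364
```

The closed tips sit on top of the bar, near (388,247). That puts the real tips about 20–25 mm higher than the reported TCP. I'll open, go 24 mm lower and pinch again.

Request:
carry_out(
  moves=[0.14,0,0,-0.1,0,0,0,0.14,0,0,0,0,0,0,0.14,0,0,0,0,0,0,0.14,0,0,0,0,0,0,0.14,0,0,0.1,0,0,0,0.14,0,0,0,0,0,0],
)

```text
clock: 5.48
ee_pos: [0.6218, 0.0908, 0.0903]
eef_rot: [[0.958, -0.288, -0.002], [-0.288, -0.958, 0.0], [-0.002, 0.0, -1.0]]
force: [-0.5, -0.2, -0.9]
gripper_width: 0.0399
grip_force: 0.0
```

```bash
python3 - <<'E'
from h import *
f=env.grab_frame("scene")["pixels"][:,:,::-1]; cv2.imwrite("pics/c4.png",cv2.resize(f[190:275,340:440],None,fx=7,fy=7,interpolation=cv2.INTER_CUBIC))
s=env.get_state();print(s["ee_pos"],s["force"],s["gripper_width"],s["grip_force"])
E
```

```text
[0.62207993 0.09079764 0.09062528] [ 0.10839073 -0.11141491 -0.30759526] 0.03978062624560257 0.0
```

View pics/c4.png

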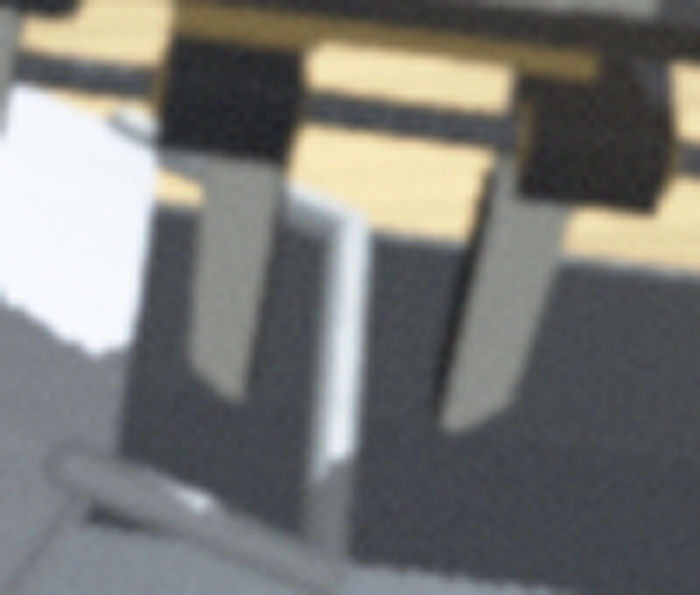

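The left tip at (240,400) and right tip at (455,430) straddle the bar at x≈340, with the tips about level with the bar. I'll go 22 mm lower and close.

Request:
carry_out(
  moves=[0.14,0,0,0.19,0,0,0,0.14,0,0,0.18,0,0,0,0.14,0,0,0,0,0,0,1,0,0,0,0,0,0,1,0,0,0,0,0,0,1,0,0,0,0,0,0,1,0,0,0,0,0,0,1,0,0,0,0,0,0],
)

```text
clock: 6.52
ee_pos: [0.6223, 0.0893, 0.0694]
eef_rot: [[0.958, -0.288, -0.0], [-0.288, -0.958, -0.002], [0.0, 0.002, -1.0]]
force: [-1.2, -4.3, 2.2]
gripper_width: 0.0093
grip_force: 20.0
```

Bar is held (9.3 mm opening, 20 N). Raising along the arc.

Request:
carry_out(
  moves=[1,0,-0.088,-0.287,0,0,0,1,0,-0.059,-0.294,0,0,0,1,0,-0.029,-0.298,0,0,0,1,0,0.001,-0.3,0,0,0,1,0,0.031,-0.298,0,0,0,1,0,0,0,0,0,0],
)

```text
clock: 7.28
ee_pos: [0.6245, 0.0974, 0.1587]
eef_rot: [[0.957, -0.289, -0.001], [-0.289, -0.957, -0.002], [0.0, 0.002, -1.0]]
force: [-0.7, -5.0, -3.6]
gripper_width: 0.009
grip_force: 20.0
```

```bash
cat >a.py <<'E'
from h import *
p=np.load("p.npy");s=env.get_state()
L=s["ee_pos"]+[0,0,.044]-[p[0],p[1],.175]
y=-np.sin(p[2])*L[0]+np.cos(p[2])*L[1];print("angle",np.arctan2(L[2],y)+.349,"r",np.hypot(y,L[2]),s["force"],s["gripper_width"])
E
python3 a.py
```

```text
angle 0.5053721424090706 r 0.1781845678096934 [-0.69396324 -5.03756824 -3.59878025] 0.008986594524104415
```

Request:
carry_out(
  moves=[1,0,0.075,-0.29,0,0,0,1,0,0.095,-0.286,0,0,0,1,0,0.117,-0.276,0,0,0,1,0,0.144,-0.263,0,0,0,1,0,0.17,-0.247,0,0,0,1,0,0.194,-0.229,0,0,0,1,0,0,0,0,0,0],
)

```text
clock: 8.15
ee_pos: [0.6109, 0.0531, 0.2552]
eef_rot: [[0.957, -0.289, 0.001], [-0.289, -0.957, 0.001], [0.001, -0.001, -1.0]]
force: [-2.6, 4.1, 1.1]
gripper_width: 0.0095
grip_force: 20.0
```

```bash
python3 a.py;python3 - <<'E'
from h import *
f=env.grab_frame("scene")["pixels"][:,:,::-1]; cv2.imwrite("pics/c5.png",cv2.resize(f[80:360,180:500],None,fx=2,fy=2,interpolation=cv2.INTER_CUBIC))
E
```

```text
angle 1.1128292732536986 r 0.179538166354186 [-2.58392622  4.13155808  1.12767455] 0.009537336094231498
```

View pics/c5.png

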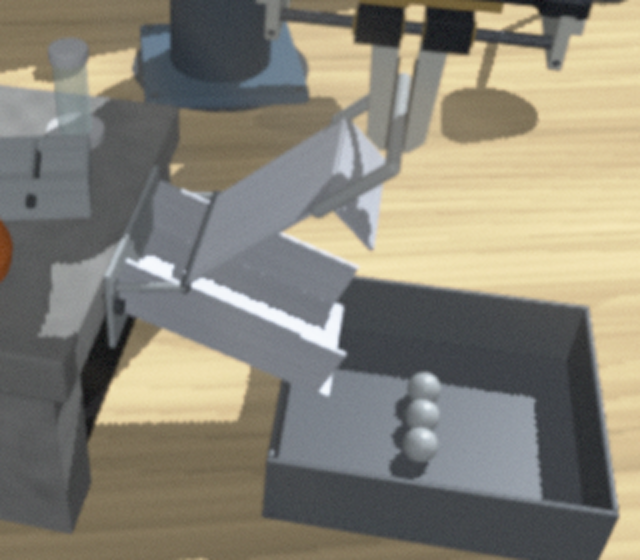

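All three balls lie in the crate, near (425,385–445), and the bar is pinched at about (400,130). Now I'll go past the balance point to about 1.45 and pause there.

Request:
carry_out(
  moves=[1,0,0.19,-0.18,0,0,0,1,0,0.235,-0.186,0,0,0,1,0,0.253,-0.161,0,0,0,1,0,0.13,-0.07,0,0,0,1,0,0,0,0,0,0,1,0,0,0,0,0,0,1,0,0,0,0,0,0],
)

```text
clock: 9.07
ee_pos: [0.5972, 0.0081, 0.2905]
eef_rot: [[0.958, -0.287, 0.002], [-0.287, -0.958, 0.001], [0.001, -0.002, -1.0]]
force: [-4.2, 3.7, 6.2]
gripper_width: 0.0094
grip_force: 20.0
```

```bash
python3 a.py
```

```text
angle 1.4415551491422158 r 0.17961120578593692 [-4.18448658  3.70392311  6.20820589] 0.009413919050042005
```

Request:
carry_out(
  moves=[1,0,-0.13,0.07,0,0,0,1,0,-0.253,0.161,0,0,0,1,0,-0.235,0.186,0,0,0,1,0,-0.11,0.1,0,0,0,1,0,0,0,0,0,0,1,0,0,0,0,0,0,1,0,0,0,0,0,0,1,0,0,0,0,0,0],
)

```text
clock: 10.07
ee_pos: [0.6098, 0.0486, 0.2582]
eef_rot: [[0.957, -0.289, 0.0], [-0.289, -0.957, 0.0], [0.0, -0.0, -1.0]]
force: [-0.6, 3.2, 2.5]
gripper_width: 0.0093
grip_force: 20.0
```

```bash
python3 a.py; python3 - <<'E'
from h import *
f=env.grab_frame("scene")["pixels"][:,:,::-1]; cv2.imwrite("pics/c6.png",cv2.resize(f[50:360,0:500],None,fx=1.6,fy=1.6,interpolation=cv2.INTER_CUBIC))
p=np.load("p.npy")
for t in(1.,1.1,1.15,1.2,1.3):print(t,(proj("scene",world(p,[bar(t,.055)]))-[0,50])*1.6)
E
```

```text
angle 1.1433631108698454 r 0.17835414592730173 [-0.58245694  3.15310151  2.51799863] 0.009263011920544283
1.0 [[616.10619361 200.85855587]]
1.1 [[603.35714315 184.38403955]]
1.15 [[596.12904781 176.40700472]]
1.2 [[588.35525736 168.64806712]]
1.3 [[571.26112092 153.91705552]]
```

View pics/c6.png

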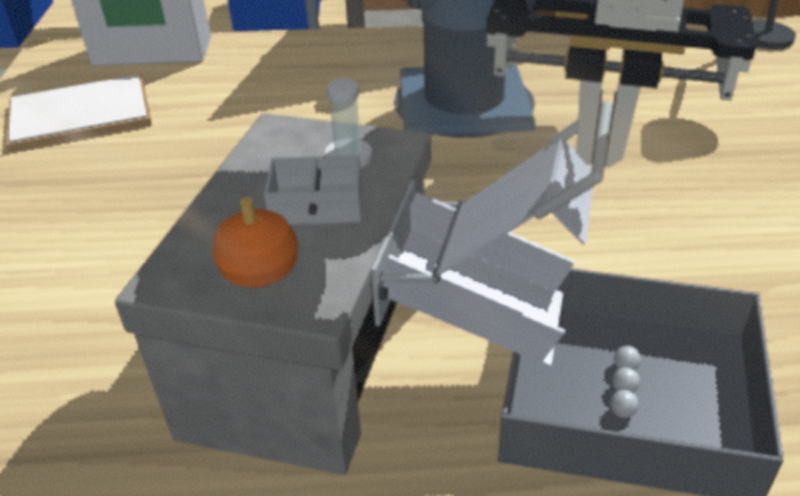

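The bar corner near (600,179) matches an angle of about 1.14, the bar is held, and the balls are in the crate near (625,355–403). The other objects are in place, so I'm handing in.

```bash
python3 -c "
from station import env
print(env.sign_off())"
```

```text
the job is handed in; nothing more can be done
None
```

I raised the tailgate to about 1.44 rad, past its balance point, the three balls rolled into the crate, and I handed in with the bar still pinched at about 1.14 rad. The float, bucket and thermometer case look undisturbed in the last picture; the wing nut was out of that view, and the sign-off returned no verdict.

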